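# Start the kitchen timer against the guard rail of the waffle-ball iron

### The job

Start the kitchen timer for the next batch: slide or set it with its back end squarely against the steel rail and push the start key on its other end fully in for about half a second, so that the rail takes the push. Then let go and leave the timer lying flat, square against the rail with its key out again. Do not disturb the probe thermometer next to it.

Things in the scene. Friction and masses are not known exactly. Their poses are not given: they have to be found in the camera images.
- timer: Loose kitchen timer, about 0.19 kg: grey box lying flat, 80 mm long (x), 50 wide (y), 36 high, display on top; can be gripped across its width. Origin: centre of the case's underside. +x points to the flat back end (x = +40 mm). From the other end sticks the white start key, 32 mm wide, 9 to 31 mm above the counter, outer face at x = -56 mm. At first the back end is 25 to 75 mm short of the rail.
- start_key (a joint): The timer's start key: 0 = out, 0.006 (m) = fully in (moves along the timer's +x). A spring holds it out: it starts to give at 2 N and is fully in at 5 N. Pushed on while the timer is free, it only slides the timer along; it comes out again when let go.
- stop_rail: Fixed stainless angle rail on the counter, in front of the waffle-ball iron: an upright wall 300 mm long (y), 45 mm high, 6 mm thick. Origin: at counter level on the flat stop face, at the middle of its length. The stop face is the plane x = 0; the timer lies on its -x side and roughly faces it; +x points through the rail to the iron.
- thermometer: Bystander, leave alone: a probe thermometer in a loose grey case of the same size (80 x 50 x 36 mm, same origin and axes) beside the timer, to its left or right, about 140 mm from centre to centre; it has a thin steel probe folded along the top and no key on its end.
There are look-alikes about, which are no part of the job. Leave any green, red or turquoise look-alike of the timer alone.

How it is judged:
By the outcome, as a careful person would: the job done as asked, in the order asked, and still so for the second after the job is handed in, with the robot touching nothing.
It also fails if it takes over 42 s, if anything falls off the work surface, if the arm or the gripper's body presses on something with over 40 N, if the wrist force passes 120 N, or if a joint passes its speed limit or range.

### The arm

A 7-joint arm with a two-finger parallel gripper is mounted at the origin on the work surface. World frame = base frame: x ahead of the robot, y to its left, z up, the work surface at z = 0. Lengths are in m, angles in rad, forces in N, time in s.
With the tool pointing down it reaches from about 0.425 to 0.95 m from the base axis. Payload 4.7 kg.
Tool frame: the origin (TCP) lies on the centre line of the jaws, within the pads' length; the fingertips stand robot.nose_length ahead of it and the grasp point (between the pads) lies 8 mm behind it (robot.nose_length is the distance from the TCP to the fingertips, in m); z points along the fingers, x is the direction in which the jaws open and shut, and the axes are right-handed (so a half turn about z gives the same grasp; the last joint's range is limited). The gripper opens to 85 mm and grips with 20 to 120 N. Pads are 22 mm wide; open, the fingers measure 114 mm over their backs; the gripper's body (76 mm by 85 mm) begins 54 mm behind the grasp point. The pads swing forward as they close: fully open they stand 13 mm farther back than shut.
Start: joints at [-1.318, 0.469, -0.049, 1.532, 0.024, 1.141, -0.082], TCP at [0.188, 0.648, 0.222] pointing down, gripper open.
Joint ranges: [-2.59, 2.59], [-0.33, 1.99], [-1.39, 1.29], [0.1, 2.45], [-1.04, 4.18], [0.21, 1.99], [-2.66, 2.66]. Speed limits (rad/s): [2.57, 2.57, 3.14, 3.14, 3.14, 3.14, 3.14].

### API

Orientations are given as [roll, pitch, yaw] about the fixed x, y, z axes, in that order (R = Rz(yaw) Ry(pitch) Rx(roll)).
In Python, from plant import robot gives the robot as it stands. Calls block until the motion is done:
- robot.goto(position, orientation): joint-space move of the TCP to a pose.
- robot.move_straight(position, vel=0.15, attitude=None, contact_N=None): straight line of the TCP; attitude=None keeps the orientation; vel is the mean speed in m/s. With contact_N (N) it stops when the force on the tool has changed by that much, and returns True; else False.
- robot.move_joints(angles): joint-space move.
- robot.grip(opening, strength=None): opening from 0.0 (shut) to 1.0 (fully open); strength is the grip in N (None keeps the last); returns when the fingers have stopped.
- robot.sleep(seconds).
- robot.inverse_kinematics(position, orientation): joint angles nearest the present ones, or None.
- robot.sense(): the state.
- robot.grab_frame(name): name is "side" or "top" or "wrist"; returns a dict with "image" (384x512x3 uint8, red, green, blue), "range_z" (384x512 float32, m along the optical axis (not along the pixel's ray), 0 where there is no reading), "fx", "fy", "cx", "cy" (pixels), "dist_coeffs" ([k1, k2, p1, p2, k3] as OpenCV has them; the pictures are not rectified), "R" (3x3) and "t" (3): a world point X has camera coordinates R X + t. Camera axes: x right, y down, z forward; pixel columns grow to the right and rows downward; lengths in m; the calibration is good to about 2 mm. A picture is of the moment at which its call begins.
A pose or a line that the arm cannot do raises robot.IKError and nothing moves.
- robot.close_job(): hands the job in, once; it reports no verdict.
The state is a dict: "t": time; "joint_pos": joint angles; "joint_velocities": joint speeds; "effort": joint torques, N m; "tcp_pos": TCP position; "tcp_rot": TCP orientation; "wrist_force": force on the tool from outside, world axes, zero at the start; "torque": the same for the moment, N m; "opening": opening from 0.0 (shut) to 1.0 (fully open).
Only numpy, scipy, OpenCV 4.12 (cv2) and the standard library are available. Lean on these libraries where they do the work, as an engineer would, in place of code of your own. Each camera call takes 0.05 s, during which the arm holds its last target.

## Working session

There is one attempt and no reset: what is moved stays moved. The work goes in short steps, each a Python script; the robot and the scene stay as the last script left them, time stands still between calls to the robot, and variables do not carry over. Pictures are saved under pics/ and viewed, and the job is handed in when it is done.

```bash
mkdir -p pics; ls
python3 - <<'E'
from plant import robot
import cv2,numpy as np,pickle
s=robot.sense();print(s['t'],s['tcp_pos'],s['tcp_rot'],s['wrist_force'],robot.nose_length)
fr={}
for n in ['side','top','wrist']:
    f=robot.grab_frame(n);fr[n]=f
    cv2.imwrite(f'pics/{n}0.png',cv2.cvtColor(f['image'],cv2.COLOR_RGB2BGR))
    print(n,f['fx'],f['dist_coeffs'],-np.array(f['R']).T@np.array(f['t']))
pickle.dump(fr,open('fr0.pkl','wb'))
E
```

```text
pics
0.0 [0.18752163 0.64778728 0.22124311] [3.14154025e+00 2.01104842e-03 1.28901911e+00] [-0.70531768  0.18410785  0.28625362] 0.011
side 401.2305691172921 [-0.11593512  0.          0.          0.          0.        ] [ 0.49852184 -0.48023774  0.63213977]
top 403.21178881880854 [-0.10678828  0.          0.          0.          0.        ] [0.55971681 0.01205593 0.87381808]
wrist 299.06159065268275 [-0.03841375  0.          0.          0.          0.        ] [0.12045853 0.66822474 0.3734077 ]
```

View pics/top0.png

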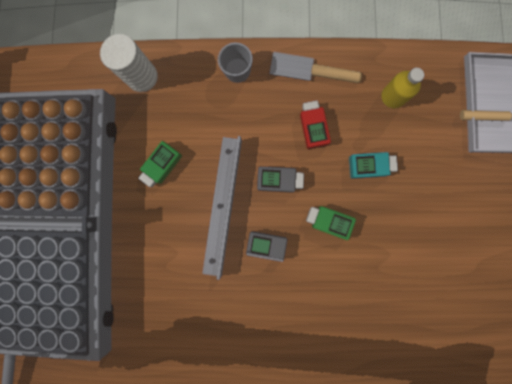

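View pics/side0.png

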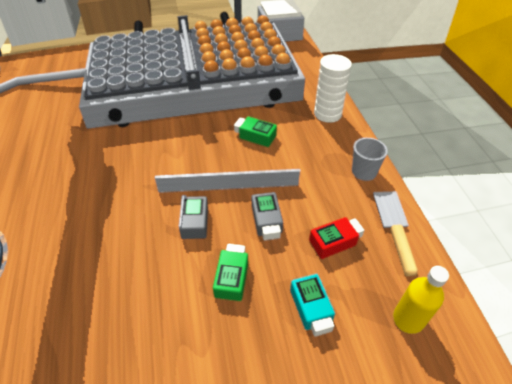

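Top view: the grey box with a white key is at (279,180), key at (299,181). That one fits the timer. The grey box without a key at (267,246) is the thermometer. The look-alikes are red (316,127), turquoise (372,165) and green (333,222) and (160,163). The rail runs from (231,140) to (212,275). Next I'll crop in to check the choice and measure.

```bash
cat > h.py <<'E'
import numpy as np,cv2
def world(f):
    h,w=f['range_z'].shape
    K=np.array([[f['fx'],0,f['cx']],[0,f['fy'],f['cy']],[0,0,1]])
    u,v=np.meshgrid(np.arange(w),np.arange(h))
    p=cv2.undistortPoints(np.stack([u,v],-1).reshape(-1,1,2).astype(float),K,np.array(f['dist_coeffs'])).reshape(h,w,2)
    z=f['range_z']
    c=np.dstack([p[...,0]*z,p[...,1]*z,z])
    return (c-np.array(f['t']))@np.array(f['R'])
def save(f,name,box=None,s=1):
    im=cv2.cvtColor(f['image'],cv2.COLOR_RGB2BGR)
    if box: im=im[box[1]:box[3],box[0]:box[2]]
    cv2.imwrite('pics/'+name+'.png',cv2.resize(im,None,fx=s,fy=s,interpolation=cv2.INTER_CUBIC))
E
python3 - <<'E'
import pickle;from h import *
fr=pickle.load(open('fr0.pkl','rb'))
f=fr['top'];save(f,'top_crop',(190,120,390,280),4)
W=world(f);np.set_printoptions(precision=4,suppress=True)
for n,(u,v) in dict(timer=(285,170),key=(299,181),thermo=(280,247),table=(300,270),railA=(231,140),railM=(222,200),railM2=(228,200),railM3=(214,200),railM4=(233,200),railB=(212,272)).items(): print(n,W[v,u])
for r in (150,180,210,240,265):
    print(r,[(u,np.round(W[r,u],3).tolist()) for u in range(205,245,3)])
E
```

```text
timer [ 0.6437 -0.0209  0.037 ]
key [ 0.6213 -0.0504  0.0311]
thermo [ 0.4841 -0.011   0.036 ]
table [ 0.4314 -0.0553 -0.0012]
railA [0.7127 0.0956 0.0033]
railM [0.5816 0.1142 0.0013]
railM2 [0.5806 0.0967 0.0448]
railM3 [0.5815 0.1318 0.001 ]
railM4 [ 0.5818  0.0906 -0.0023]
railB [0.4264 0.134  0.007 ]
150 [(205, [0.691, 0.153, 0.001]), (208, [0.691, 0.147, -0.0]), (211, [0.692, 0.14, -0.002]), (214, [0.691, 0.133, 0.0]), (217, [0.691, 0.127, -0.001]), (220, [0.691, 0.12, 0.001]), (223, [0.69, 0.113, 0.006]), (226, [0.69, 0.106, 0.007]), (229, [0.69, 0.1, 0.006]), (232, [0.69, 0.093, 0.006]), (235, [0.69, 0.086, 0.005]), (238, [0.685, 0.077, 0.044]), (241, [0.691, 0.074, 0.003]), (244, [0.692, 0.067, -0.002])]
180 [(205, [0.625, 0.152, -0.002]), (208, [0.625, 0.146, -0.001]), (211, [0.625, 0.139, -0.0]), (214, [0.625, 0.132, 0.002]), (217, [0.625, 0.125, 0.006]), (220, [0.625, 0.119, 0.002]), (223, [0.625, 0.112, 0.002]), (226, [0.625, 0.105, 0.006]), (229, [0.625, 0.099, 0.006]), (232, [0.622, 0.089, 0.043]), (235, [0.624, 0.085, 0.014]), (238, [0.625, 0.08, 0.001]), (241, [0.625
[... 609 characters left out ...]
]), (220, [0.495, 0.118, 0.004]), (223, [0.498, 0.106, 0.048]), (226, [0.496, 0.103, 0.014]), (229, [0.495, 0.099, -0.002]), (232, [0.495, 0.092, 0.002]), (235, [0.495, 0.085, 0.004]), (238, [0.495, 0.079, -0.0]), (241, [0.495, 0.072, -0.001]), (244, [0.495, 0.066, 0.001])]
265 [(205, [0.441, 0.149, 0.007]), (208, [0.441, 0.144, 0.002]), (211, [0.441, 0.137, 0.005]), (214, [0.441, 0.13, 0.002]), (217, [0.442, 0.123, 0.007]), (220, [0.446, 0.113, 0.042]), (223, [0.441, 0.111, 0.0]), (226, [0.441, 0.104, 0.001]), (229, [0.441, 0.098, -0.001]), (232, [0.441, 0.091, 0.001]), (235, [0.441, 0.085, -0.001]), (238, [0.441, 0.078, 0.001]), (241, [0.441, 0.072, -0.001]), (244, [0.441, 0.066, -0.001])]
```

View pics/top_crop.png

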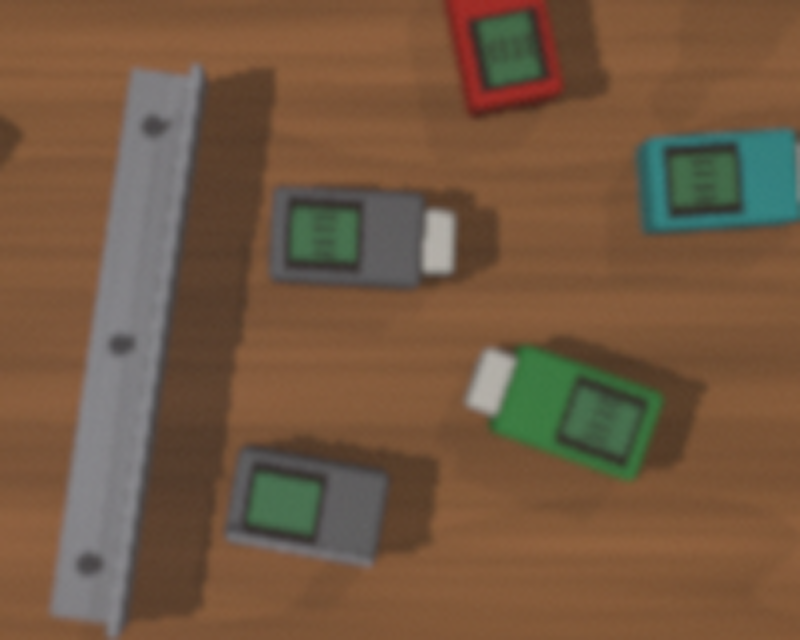

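The crop confirms it: the grey case has its key on the right (crop 438,242) and its back faces the rail at left. The other grey case has no key. Next come the poses.

```bash
cat >> h.py <<'E'
def topclouds(f):
    return world(f).reshape(-1,3)
def measure(top,side,tc=(0.62,-0.01),hc=(0.5,0.0)):
    np.set_printoptions(precision=4,suppress=True)
    out={}
    for nm,f in (('top',top),('side',side)):
        if f is None: continue
        W=world(f);img=f['image'].astype(int)
        P=W.reshape(-1,3)
        # rail stop face from ridge / face
        m=(P[:,0]>.40)&(P[:,0]<.73)&(P[:,1]>.055)&(P[:,1]<.13)
        if nm=='side': m&=(P[:,2]>.012)&(P[:,2]<.038)
        else: m&=(P[:,2]>.040)&(P[:,2]<.055)
        Q=P[m]
        vx,vy,x0,y0=cv2.fitLine(Q[:,:2].astype(np.float32),cv2.DIST_HUBER,0,1e-4,1e-4).ravel()
        if vx<0: vx,vy=-vx,-vy
        print(nm,'rail n',len(Q),'angle',np.arctan2(vy,vx),'pt',x0,y0,'xrange',Q[:,0].min(),Q[:,0].max())
        out[nm+'rail']=(vx,vy,x0,y0)
        for lab,c in (('timer',tc),('thermo',hc)):
            m=(np.hypot(P[:,0]-c[0],P[:,1]-c[1])<.075)&(P[:,2]>.029 )&(P[:,2]<.042)&(P[:,1]<.06)
            g=(np.ptp(img,axis=-1).reshape(-1)<28)
            br=img.reshape(-1,3).mean(1)
            s=W.shape[:2]
            mk=m.reshape(s).astype(np.uint8)
            n,L,st,ce=cv2.connectedComponentsWithStats(mk)
            i=1+np.argmax(st[1:,4]);q=(L==i).reshape(-1)
            case=q&(br<150)&(P[:,2]>.032); key=q&(br>=150)&g&(P[:,2]<.035)
            r=cv2.minAreaRect(P[case][:,:2].astype(np.float32)*1000)
            print(nm,lab,'n',case.sum(),'rect',r,'z',np.median(P[case][:,2]),'key',key.sum(),P[key].mean(0) if key.sum() else None)
            out[nm+lab]=r
    return out
E
python3 - <<'E'
import pickle;from h import *
fr=pickle.load(open('fr0.pkl','rb'));measure(fr['top'],fr['side'])
E
```

```text
top rail n 452 angle -0.14201173 pt 0.52489257 0.10173389 xrange 0.4179165502527429 0.714047041216634
top timer n 893 rect ((625.4061889648438, -9.56411361694336), (93.15235900878906, 49.58224105834961), 87.59256744384766) z 0.03643465611790259 key 78 [ 0.6234 -0.0505  0.0313]
top thermo n 907 rect ((484.6590881347656, 17.35175323486328), (79.92095947265625, 50.3226203918457), 80.1720962524414) z 0.03658419062177289 key 0 None
side rail n 1228 angle -0.13999298 pt 0.53900844 0.09703133 xrange 0.4165990728613587 0.7123118552334877
side timer n 555 rect ((624.2846069335938, -3.1257667541503906), (81.36581420898438, 49.80934524536133), 87.0473861694336) z 0.03572012467300883 key 196 [ 0.6222 -0.0394  0.0322]
side thermo n 258 rect ((485.49371337890625, 16.164531707763672), (80.77188873291016, 48.60014343261719), 79.76969909667969) z 0.035354544796119325 key 109 [ 0.4824 -0.0004  0.0343]
```

Both cameras agree on the layout:

| Item | Measurement |
|---|---|
| Timer centre | about (0.625, -0.003) |
| Timer axis | 87.2° |
| Rail normal | 82.0° |
| Gap to rail | about 47 mm, within the 25–75 mm given |
| Timer top height | 36 mm |

Next I'll check clearance along the path and grasp.

Run:
```python
import pickle;from h import *
from plant import robot
fr=pickle.load(open('fr0.pkl','rb'))
for n in('top','side'):
    P=world(fr[n]).reshape(-1,3);r=np.hypot(P[:,0],P[:,1]);m=(r>.4)&(r<.85)&(P[:,1]>-.15)&(P[:,0]>.2)&(P[:,2]<.5)&(fr[n]['range_z'].ravel()>0)
    print(n,np.percentile(P[m][:,2],[90,99,99.9,100]))
    q=P[m];print(q[q[:,2].argmax()])
for y in (-.047,-.047+np.pi,-.14,-.14+np.pi,-.14-np.pi):
    print(y,robot.inverse_kinematics([.625,-.003,.02],[np.pi,0,y]))
```

```text
top [0.10863149 0.12455581 0.12846528 0.1337142 ]
[0.52534762 0.36618838 0.1337142 ]
side [0.10409712 0.1209886  0.12514707 0.12963403]
[0.51715654 0.6655891  0.12963403]
-0.047 [-0.40830108  0.66539346  0.48713906  1.83987174 -0.44032421  0.74505194
  0.27294231]
3.094592653589793 [ 0.68237089  0.99043902 -1.18710191  1.77335106  1.02201943  1.14069515
  2.24229874]
-0.14 [-0.41622264  0.66802817  0.49885472  1.84034367 -0.45105489  0.74754331
  0.18924437]
3.001592653589793 [ 0.68237089  0.99043902 -1.18710191  1.77335106  1.02201943  1.14069515
  2.14929874]
-3.2815926535897932 [ 0.68237089  0.99043902 -1.18710191  1.77335106  1.02201943  1.14069515
  2.14929874]
```

Run:
```python
from h import *
from plant import robot
pi=np.pi
robot.goto([.52,.42,.26],[pi,0,.6])
robot.goto([.625,-.003,.16],[pi,0,-.047])
print(robot.sense()['t'],robot.sense()['tcp_pos'],robot.sense()['tcp_rot'])
f=robot.grab_frame('wrist');save(f,'w1')
P=world(f);
m=(abs(P[...,0]-.625)<.04)&(abs(P[...,1]+.003)<.07)&(P[...,2]>.031)&(P[...,2]<.042)
print(m.sum(),cv2.minAreaRect(P[m][:,:2].astype(np.float32)*1000))
```

```text
3.2917 [ 6.25438048e-01 -5.82462196e-04  1.60187056e-01] [-3.14035378e+00 -4.99258409e-04 -4.35208603e-02]
4500 ((625.341796875, -10.833805084228516), (95.01881408691406, 50.158809661865234), 87.12505340576172)
```

View pics/w1.png

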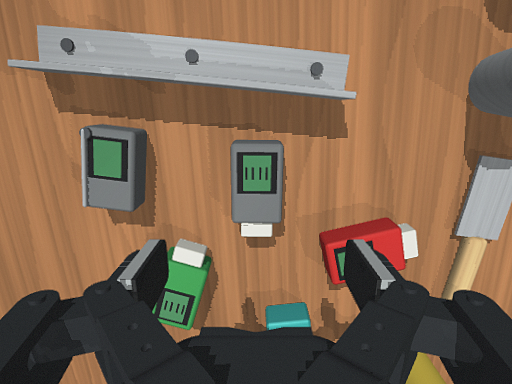

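The wrist view shows the timer at (257,180) with its key at (256,229), between the fingers. The rectangle of 95 x 50 mm matches case plus key, with the centre at (0.625, -0.003). The probe is on the left case at (86,165). Grasping now.

Run:
```python
from h import *
from plant import robot
pi=np.pi
c=robot.move_straight([.6253,-.003,.022],vel=.1,attitude=[pi,0,-.047],contact_N=8)
print('contact',c,robot.sense()['tcp_pos'])
robot.grip(0.0,25)
s=robot.sense();print(s['t'],s['opening'],s['tcp_pos'],s['wrist_force'])
f=robot.grab_frame('side');save(f,'s1')
f=robot.grab_frame('wrist');save(f,'w2')
```

```text
contact False [ 0.62585161 -0.00301322  0.02270843]
5.325 0.566115384347646 [ 0.62567759 -0.00297739  0.02266772] [-1.03903546 -0.02851662  5.43118384]
```

View pics/w2.png

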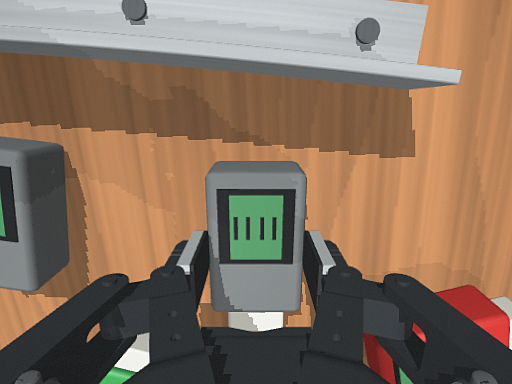

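Run:
```python
from h import *
from plant import robot
pi=np.pi;n=np.array([np.sin(.14),np.cos(.14),0]);att=[pi,0,-.14]
p=np.array([.6253,-.003,.0255])
def st(l):
    s=robot.sense();print(l,round(s['t'],2),s['tcp_pos'],s['tcp_rot'][2],s['wrist_force'],s['opening'])
robot.move_straight(p,vel=.03);st('up')
robot.move_straight(p+n*.002,vel=.005,attitude=att);st('rot')
robot.move_straight(p+n*.038,vel=.05,attitude=att);st('near')
q=p+n*.038;q[2]=.0228
print(robot.move_straight(q,vel=.02,attitude=att,contact_N=6));st('down')
q=p+n*.054;q[2]=robot.sense()['tcp_pos'][2]
print(robot.move_straight(q,vel=.02,attitude=att,contact_N=8));st('push')
f=robot.grab_frame('wrist');save(f,'w3')
```

```text
up 5.69 [ 0.62483109 -0.00298405  0.0250258 ] -0.04697319799212729 [-0.13247766 -0.53224614 -1.39773589] 0.5636986220168183
rot 6.24 [ 0.62551044 -0.00099096  0.02537801] -0.1396419224907226 [-0.27002508 -0.30623357 -1.95136714] 0.5618497742420938
near 7.11 [0.63050745 0.03416868 0.02549505] -0.140426715888063 [-0.81539069  0.26122214 -2.52099861] 0.5631572074019489
False
down 7.39 [0.63072743 0.03411255 0.02280714] -0.1406519135660076 [ 0.60198795 -0.91863607 -1.58987243] 0.5649849912451163
True
push 8.0 [0.63193693 0.04361927 0.02272472] -0.1395700812691274 [-0.4784703  -0.23544187  3.23390143] 0.5667975411404385
```

View pics/w3.png

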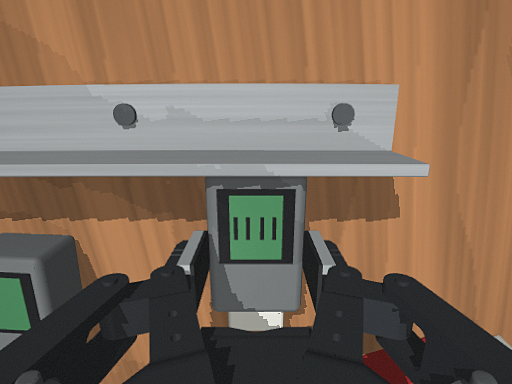

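Contact came after about 47 mm of travel, as predicted. The wrist view shows the case's back edge (256,180) parallel to the rail wall. Releasing and looking again.

Run:
```python
from h import *
from plant import robot
pi=np.pi;n=np.array([np.sin(.14),np.cos(.14),0]);att=[pi,0,-.14]
robot.grip(1.0)
p=np.array(robot.sense()['tcp_pos'])
robot.move_straight([p[0],p[1],.11],vel=.12,attitude=att)
q=p-n*.10
robot.move_straight([q[0],q[1],.11],vel=.12,attitude=att)
robot.grip(0.0)
f=robot.grab_frame('wrist');save(f,'w4')
s=robot.sense();print(s['t'],s['tcp_pos'],s['wrist_force'],s['opening'])
P=world(f)
d=(P[...,:2]-np.array([.539,.097]))@n[:2]; t=(P[...,:2]-np.array([.632,.0436]))@np.array([n[1],-n[0]])
m=(abs(t)<.04)&(d>-.11)&(d<-.003)&(P[...,2]>.033)&(P[...,2]<.041)
print(m.sum(),cv2.minAreaRect(P[m][:,:2].astype(np.float32)*1000),'d',d[m].min(),d[m].max(),'t',t[m].min(),t[m].max())
m=(d>-.15)&(d<-.02)&(abs(t)<.025)&(P[...,2]>.02)&(P[...,2]<.0325)
print('key',m.sum(),np.percentile(d[m],[1,50,99]),np.percentile(t[m],[1,50,99]))
```

```text
11.1917 [ 0.61677926 -0.05616541  0.11003077] [-0.97947527 -0.20895    -0.45707272] 0.0016103535491132697
7976 ((630.1171264648438, 35.179039001464844), (91.17868041992188, 50.05659103393555), 81.61203002929688) d -0.09416110495435774 -0.0030105952930227684 t -0.025739103430799288 0.02452557158514367
key 875 [-0.09606163 -0.08759348 -0.05684712] [-0.01647297 -0.00045543  0.02418931]
```

View pics/w4.png

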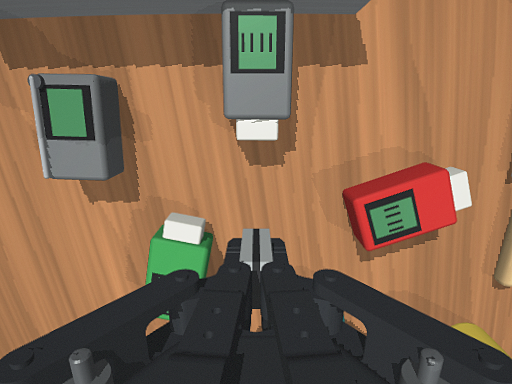

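Key outer face is at d = -0.096 from the rail plane (expected -0.096) and centred laterally to within 0.5 mm. The case stands at 81.6° against the rail's 82.0°. Now the push, in closed-loop.

Run:
```python
from h import *
from plant import robot
pi=np.pi;n=np.array([np.sin(.14),np.cos(.14),0]);att=[pi,0,-.14]
g=np.array([.632,.0436,0]);  # d=-.040
def at(d,z): return (g+n*(d+.040))+np.array([0,0,z])
robot.move_straight(at(-.125,.11),vel=.1,attitude=att)
print('c',robot.move_straight(at(-.125,.0225),vel=.1,attitude=att,contact_N=8))
fb=np.mean([robot.sense()['wrist_force'] for _ in range(1)],0)
robot.sleep(.2);fb=robot.sense()['wrist_force']
robot.move_straight(at(-.112,.0225),vel=.05,attitude=att)
def D():
    p=np.array(robot.sense()['tcp_pos']);return (p-g)@n-.040
def F(): return -(np.array(robot.sense()['wrist_force'])-fb)@n
log=[]
c=robot.move_straight(at(-.095,.0225),vel=.02,attitude=att,contact_N=10)
log.append((c,robot.sense()['t'],D(),F()))
tin=None
d=D()
for k in range(10):
    robot.sleep(.05);f=F();log.append((k,robot.sense()['t'],D(),f))
    if f>7.5: break
    d+=.0007
    robot.move_straight(at(d,.0225),vel=.02,attitude=att)
for k in range(5):
    robot.sleep(.1);log.append(('hold',robot.sense()['t'],D(),F()))
fr=robot.grab_frame('side')
robot.move_straight(at(-.115,.0225),vel=.05,attitude=att)
log.append(('back',robot.sense()['t'],D(),F()))
for l in log: print(l)
save(fr,'s2',(150,100,350,260),4)
```

```text
c False
(False, 14.1333, np.float64(-0.09523941230740066), np.float64(-0.03649511548380142))
(0, 14.1833, np.float64(-0.09530074804669617), np.float64(-0.004829779603226283))
(1, 14.4833, np.float64(-0.09458203803077964), np.float64(0.40828086402075947))
(2, 14.7833, np.float64(-0.09376089588290568), np.float64(-0.8676845829462779))
(3, 15.0833, np.float64(-0.09308196070081606), np.float64(-0.8829638573808699))
(4, 15.3833, np.float64(-0.09240274120134082), np.float64(-0.14322856027215938))
(5, 15.6833, np.float64(-0.09170673505298729), np.float64(-0.10030935402952636))
(6, 15.9833, np.float64(-0.09137687869674074), np.float64(0.9940131614866624))
(7, 16.2833, np.float64(-0.09126661491013995), np.float64(3.570924852899583))
(8, 16.5833, np.float64(-0.09119115281455523), np.float64(5.6403517019565825))
(9, 16.8833, np.float64(-0.09122360593406696), np.float64(4.984717848053321))
('hold', 17.2333, np.float64(-0.09117571265395027), np.float64(7.233455973443789))
('hold', 17.3333, np.float64(-0.09122054661086809), np.float64(6.778193559500557))
('hold', 17.4333, np.float64(-0.09117900441109911), np.float64(6.9127223703082175))
('hold', 17.5333, np.float64(-0.09116281908196167), np.float64(7.28988691418155))
('hold', 17.6333, np.float64(-0.09120918800358563), np.float64(6.942169459759642))
('back', 18.3667, np.float64(-0.114670409864365), np.float64(0.4887646674840235))
```

View pics/s2.png

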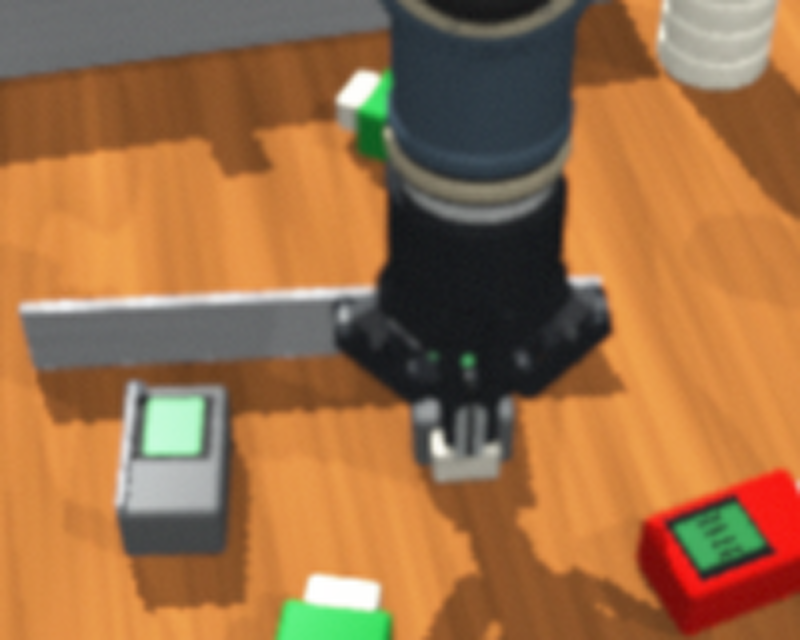

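Run:
```python
from h import *
from plant import robot
s=robot.sense();print(s['t'],s['tcp_pos'],s['tcp_rot'],s['wrist_force'],s['opening'])
f=robot.grab_frame('side');save(f,'s3',(150,100,350,260),4)
f=robot.grab_frame('wrist');save(f,'w5')
```

```text
18.3667 [ 0.6215911  -0.03034136  0.02249684] [-3.14107659e+00  2.76207094e-05 -1.39934391e-01] [-0.5696516  -0.56897181  0.46401206] 0.0034713786397331877
```

View pics/s3.png

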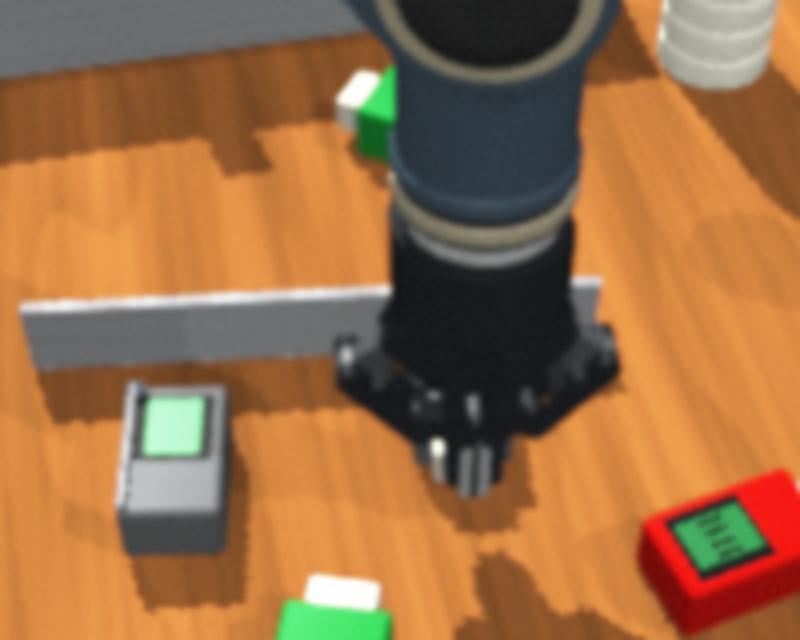

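View pics/w5.png

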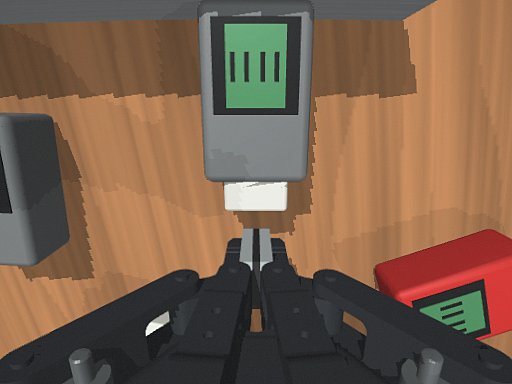

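Run:
```python
from h import *
from plant import robot
np.set_printoptions(precision=4,suppress=True)
n=np.array([np.sin(.14),np.cos(.14),0]);t_=np.array([n[1],-n[0],0]);o=np.array([.539,.097,0]);g=np.array([.632,.0436,0])
f=robot.grab_frame('side');P=world(f)
for v in range(205,230,2): print(v,[(np.round([(P[v,u]-o)@n,(P[v,u]-g)@t_,P[v,u,2]],3).tolist()) for u in (266,268,270,272)])
f=robot.grab_frame('wrist');P=world(f);print('wrist')
for v in range(170,300,8): print(v,[(np.round([(P[v,u]-o)@n,(P[v,u]-g)@t_,P[v,u,2]],3).tolist()) for u in (240,248,256,264,272)])
print(o@n)
```

```text
205 [[-0.125, -0.006, 0.087], [-0.111, -0.001, 0.07], [-0.126, 0.001, 0.089], [-0.125, 0.005, 0.087]]
207 [[-0.125, -0.006, 0.082], [-0.114, -0.001, 0.069], [-0.127, 0.001, 0.084], [-0.127, 0.005, 0.084]]
209 [[-0.125, -0.006, 0.077], [-0.12, -0.002, 0.071], [-0.126, 0.001, 0.078], [-0.126, 0.005, 0.077]]
211 [[-0.127, -0.006, 0.074], [-0.123, -0.002, 0.069], [-0.123, 0.002, 0.068], [-0.125, 0.005, 0.07]]
213 [[-0.126, -0.006, 0.066], [-0.124, -0.002, 0.064], [-0.126, 0.002, 0.066], [-0.121, 0.006, 0.059]]
215 [[-0.125, -0.005, 0.06], [-0.125, -0.002, 0.059], [-0.125, 0.002, 0.059], [-0.121, 0.006, 0.053]]
217 [[-0.124, -0.005, 0.052], [-0.126, -0.002, 0.054], [-0.123, 0.002, 0.05], [-0.121, 0.007, 0.047]]
219 [[-0.125, -0.005, 0.048], [-0.124, -0.001, 0.046], [-0.126, 0.002, 0.048], [-0.122, 0.007, 0.042]]
221 [[-0.124, -0.005, 0.041], [-0.123, -0.001, 0.039], [-0.125, 0.003, 0.041], [-0.092, 0.011, -0.003]]
223 [[-0.125, -0.005, 0.036], [-0.125, -0.001, 0.034], [-0.124, 0.003, 0.034], [-0.098, 0.01, -0.001]]
225 [[-0.103, -0.002, -0.0], [-0.103, 0.002, -0.001], [-0.104, 0.006, 0.0]
[... 1663 characters left out ...]
-0.0, 0.067], [-0.103, 0.003, 0.066], [-0.107, 0.007, 0.06]]
266 [[-0.101, -0.006, 0.076], [-0.102, -0.003, 0.074], [-0.105, -0.0, 0.069], [-0.101, 0.003, 0.075], [-0.101, 0.006, 0.076]]
274 [[-0.102, -0.006, 0.08], [-0.102, -0.003, 0.08], [-0.108, -0.0, 0.07], [-0.101, 0.003, 0.081], [-0.102, 0.005, 0.08]]
282 [[-0.102, -0.006, 0.085], [-0.103, -0.003, 0.084], [-0.112, -0.0, 0.069], [-0.101, 0.002, 0.086], [-0.102, 0.005, 0.085]]
290 [[-0.102, -0.006, 0.09], [-0.105, -0.003, 0.085], [-0.116, -0.0, 0.069], [-0.104, 0.002, 0.087], [-0.101, 0.005, 0.091]]
298 [[-0.098, -0.005, 0.1], [-0.112, -0.003, 0.08], [-0.12, -0.0, 0.069], [-0.112, 0.003, 0.08], [-0.097, 0.004, 0.101]]
0.17126469042586928
```

My push missed the key. The depth data put the shut fingertips at z ≈ 0.033 with the TCP at 0.0225, so the tips are about 11 mm behind the TCP, not ahead of it. The fingers slid over the key (31 mm high) and pressed the case end at about 7 N. I'll find the tip height by touching the counter, then push again.

Run:
```python
from h import *
from plant import robot
pi=np.pi;n=np.array([np.sin(.14),np.cos(.14),0]);att=[pi,0,-.14]
g=np.array([.632,.0436,0])
def at(d,z): return (g+n*(d+.040))+np.array([0,0,z])
print(robot.nose_length)
robot.move_straight(at(-.120,.0225),vel=.05,attitude=att)
c=robot.move_straight(at(-.120,-.012),vel=.02,attitude=att,contact_N=5)
s=robot.sense();print(c,s['t'],s['tcp_pos'],s['wrist_force'])
z=s['tcp_pos'][2]+.004
robot.move_straight(at(-.120,z),vel=.03,attitude=att)
s=robot.sense();print(s['t'],s['tcp_pos'],s['wrist_force'])
f=robot.grab_frame('side');save(f,'s4',(150,100,350,260),4)
f=robot.grab_frame('wrist');save(f,'w6')
P=world(f);o=np.array([.539,.097,0]);t_=np.array([n[1],-n[0],0])
for v in range(202,260,4): print(v,[(np.round([(P[v,u]-o)@n,(P[v,u]-g)@t_,P[v,u,2]],3).tolist()) for u in (240,248,264)])
```

```text
0.011
True 20.225 [ 0.62081919 -0.03562243 -0.00886055] [-0.839901    0.15800701  3.87935641]
20.5417 [ 0.62082158 -0.03556706 -0.00481807] [-0.57284867 -0.01939825  0.51600598]
202 [[-0.087, -0.007, 0.032], [-0.087, -0.004, 0.031], [-0.087, 0.003, 0.032]]
206 [[-0.089, -0.007, 0.032], [-0.089, -0.004, 0.031], [-0.089, 0.003, 0.032]]
210 [[-0.09, -0.007, 0.033], [-0.091, -0.004, 0.031], [-0.091, 0.003, 0.031]]
214 [[-0.093, -0.007, 0.03], [-0.093, -0.004, 0.031], [-0.092, 0.003, 0.032]]
218 [[-0.094, -0.007, 0.031], [-0.095, -0.004, 0.03], [-0.094, 0.003, 0.031]]
222 [[-0.108, -0.009, 0.001], [-0.109, -0.005, -0.0], [-0.108, 0.004, 0.001]]
226 [[-0.11, -0.009, 0.002], [-0.111, -0.005, 0.001], [-0.111, 0.004, 0.0]]
230 [[-0.113, -0.009, 0.0], [-0.108, -0.004, 0.011], [-0.109, 0.004, 0.01]]
234 [[-0.115, -0.009, 0.0], [-0.108, -0.004, 0.016], [-0.109, 0.003, 0.016]]
238 [[-0.112, -0.008, 0.012], [-0.108, -0.004, 0.02], [-0.108, 0.003, 0.02]]
242 [[-0.113, -0.008, 0.016], [-0.108, -0.004, 0.025], [-0.109, 0.003, 0.024]]
246 [[-0.112, -0.008, 0.021], [-0.108, -0.004, 0.029], [-0.108, 0.003, 0.029]]
250 [[-0.108, -0.007, 0.032], [-0.108, -0.004, 0.033], [-0.108, 0.003, 0.033]]
254 [[-0.108, -0.007, 0.036], [-0.109, -0.004, 0.035], [-0.108, 0.003, 0.036]]
258 [[-0.109, -0.007, 0.038], [-0.108, -0.004, 0.039], [-0.107, 0.003, 0.041]]
```

View pics/w6.png

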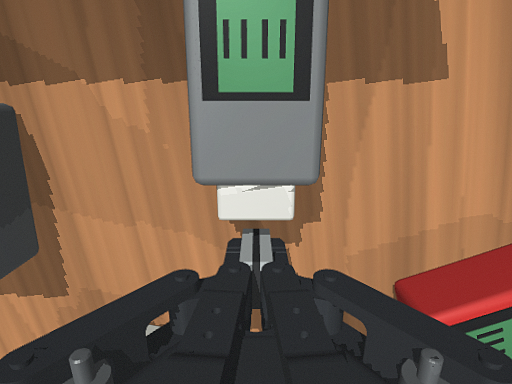

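View pics/s4.png

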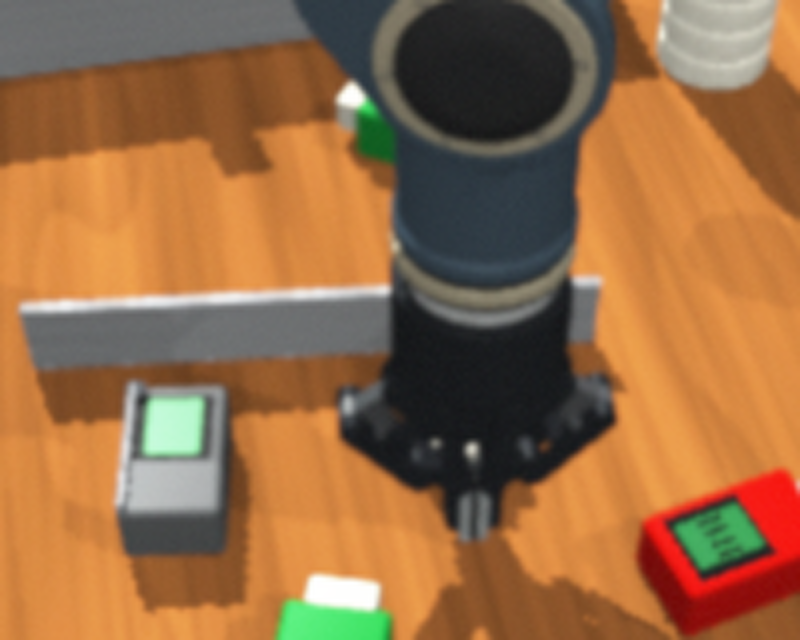

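The counter touch came at TCP z = -0.009, which confirms it. The tips are now at about z = 0.004, and the view shows them at (257,235) facing the key (256,203), with fronts at d = -0.108. Pushing now.

Run:
```python
from h import *
from plant import robot
pi=np.pi;n=np.array([np.sin(.14),np.cos(.14),0]);att=[pi,0,-.14]
g=np.array([.632,.0436,0]);Z=-.002
def at(d,z=Z): return (g+n*(d+.040))+np.array([0,0,z])
robot.move_straight(at(-.114),vel=.05,attitude=att)
robot.sleep(.1);fb=robot.sense()['wrist_force']
def S(l):
    s=robot.sense();p=np.array(s['tcp_pos']);r=(l,round(s['t'],3),round((p-g)@n-.040,4),round(-(np.array(s['wrist_force'])-fb)@n,2));log.append(r);return r
log=[]
c=robot.move_straight(at(-.095),vel=.015,attitude=att,contact_N=8.5)
r=S(c);d=r[2];fr=None
hold=0;t0=None
for k in range(12):
    robot.sleep(.05);r=S(k)
    if r[3]>6.5: break
    d+=.001;robot.move_straight(at(d),vel=.03,attitude=att)
t0=r[1]
fr=robot.grab_frame('wrist')
while robot.sense()['t']-t0<.5: robot.sleep(.08);S('hold')
robot.move_straight(at(-.120),vel=.06,attitude=att);S('back')
f2=robot.grab_frame('wrist')
for l in log: print(l)
save(fr,'w7');save(f2,'w8')
```

```text
(True, 21.983, np.float64(-0.1032), np.float64(4.21))
(0, 22.033, np.float64(-0.1036), np.float64(4.06))
(1, 22.333, np.float64(-0.1027), np.float64(3.39))
(2, 22.633, np.float64(-0.1015), np.float64(3.32))
(3, 22.933, np.float64(-0.1013), np.float64(6.18))
(4, 23.233, np.float64(-0.1013), np.float64(7.54))
('hold', 23.367, np.float64(-0.1013), np.float64(6.85))
('hold', 23.45, np.float64(-0.1014), np.float64(7.29))
('hold', 23.533, np.float64(-0.1013), np.float64(6.58))
('hold', 23.617, np.float64(-0.1013), np.float64(6.95))
('hold', 23.7, np.float64(-0.1013), np.float64(7.37))
('hold', 23.783, np.float64(-0.1013), np.float64(7.26))
('back', 24.283, np.float64(-0.119), np.float64(-0.86))
```

View pics/w7.png

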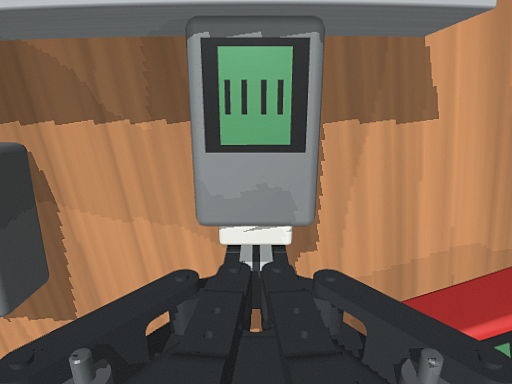

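View pics/w8.png

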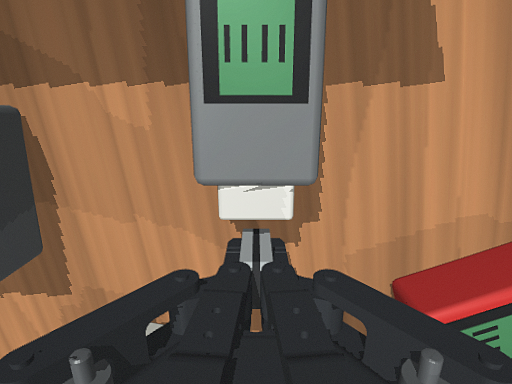

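While pressed (7 N against a hard stop at d = -0.1013, 6 mm past first contact) the key showed about 18 px (219–292, 227–245). After release it shows about 33 px (rows 187–220), so it is out again. Now lift away and check that it is square.

Run:
```python
from h import *
from plant import robot
pi=np.pi;n=np.array([np.sin(.14),np.cos(.14),0]);att=[pi,0,-.14]
s=robot.sense();p=s['tcp_pos']
robot.move_straight([p[0],p[1],.13],vel=.12,attitude=att)
f=robot.grab_frame('wrist');save(f,'w9')
robot.goto([.55,-.28,.25],[pi,0,-.14])
print(robot.sense()['t'])
a=robot.grab_frame('top');b=robot.grab_frame('side');save(a,'top9',(190,120,390,280),4);save(b,'s9',(150,100,350,260),4)
import pickle;pickle.dump((a,b,f),open('fr9.pkl','wb'))
measure(a,b,tc=(.632,.035))
o=np.array([.539,.097])
for nm,F in(('top',a),('side',b),('w',f)):
    P=world(F);d=(P[...,:2]-o)@n[:2];t=(P[...,:2]-np.array([.632,.0436]))@np.array([n[1],-n[0]])
    m=(abs(t)<.04)&(d>-.082)&(d<-.007)&(P[...,2]>.0335)&(P[...,2]<.040)
    print(nm,m.sum(),cv2.minAreaRect(P[m][:,:2].astype(np.float32)*1000),d[m].min(),np.median(P[m][:,2]))
    # side-edge slope: t extents per d slab
    ds=np.arange(-.075,-.008,.006);L=[];R=[]
    for x in ds:
        q=m&(abs(d-x)<.003);L.append(t[q].min());R.append(t[q].max())
    print(' edge slopes rad',np.polyfit(ds,L,1)[0],np.polyfit(ds,R,1)[0])
    # front edge slope
    ts=np.arange(-.020,.021,.005);E=[d[m&(abs(t-x)<.0025)].min() for x in ts]; 
    k=(P[...,2]>.02)&(P[...,2]<.0335)&(abs(t)<.014)&(d<-.083)&(d>-.11)
    print(' key outer',np.percentile(d[k],2))
```

```text
26.725
top rail n 459 angle -0.14280519 pt 0.534944 0.10063579 xrange 0.41759461259498554 0.7139357093991927
top timer n 634 rect ((628.6945190429688, 25.16512107849121), (72.85892486572266, 49.90339660644531), 82.81452178955078) z 0.03639520920158672 key 83 [ 0.6243 -0.0034  0.0315]
top thermo n 907 rect ((484.66619873046875, 17.25851058959961), (79.8572006225586, 49.803367614746094), 80.48197937011719) z 0.0365322857963314 key 0 None
side rail n 518 angle -0.14116621 pt 0.4671303 0.10711891 xrange 0.416375254751609 0.5377522171272062Traceback (most recent call last):
  File "<stdin>", line 11, in <module>
  File "h.py", line 39, in measure
    i=1+np.argmax(st[1:,4]);q=(L==i).reshape(-1)
        ~~~~~~~~~^^^^^^^^^^
    return _wrapfunc(a, 'argmax', axis=axis, out=out, **kwds)
    return bound(*args, **kwds)
ValueError: attempt to get argmax of an empty sequence
```

View pics/top9.png

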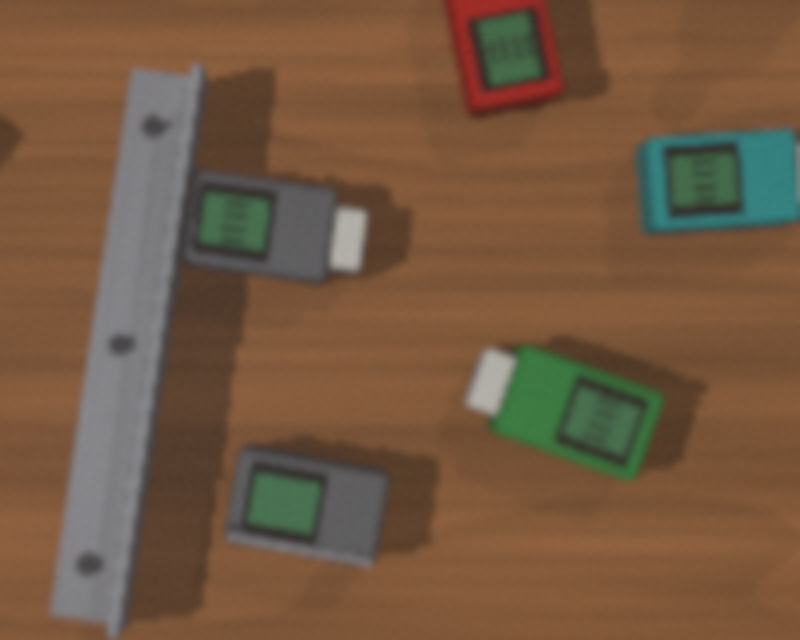

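View pics/s9.png

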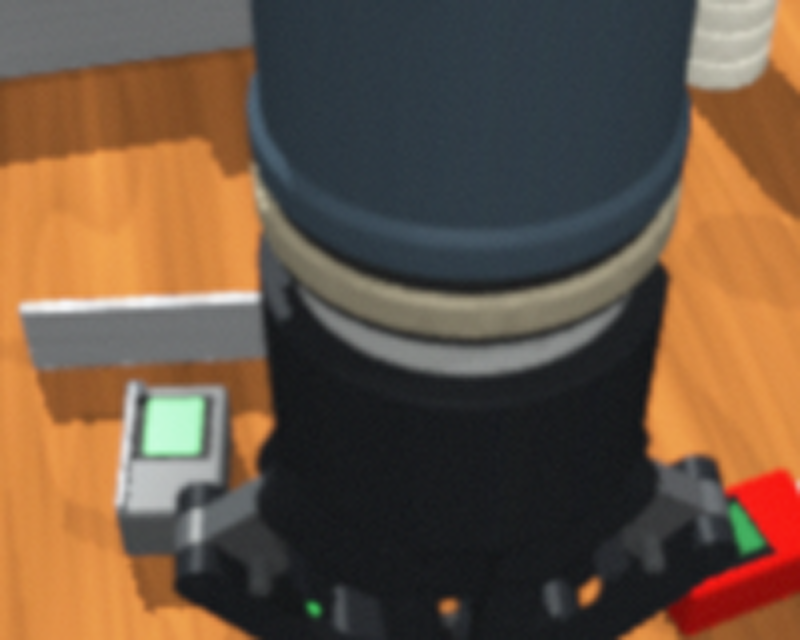

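View pics/w9.png

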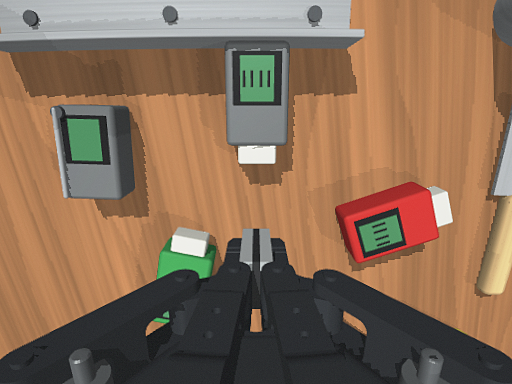

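The top crop shows the timer's back at the rail (190,220) with the key out (348,240). The thermometer and look-alikes have not moved. Now a finer squareness check on the frames already taken.

Run:
```python
from h import *;import pickle
a,b,f=pickle.load(open('fr9.pkl','rb'));th=.141
n=np.array([np.sin(th),np.cos(th)]);tt=np.array([n[1],-n[0]]);o=np.array([.539,.097])
for nm,F in(('top',a),('w',f)):
    P=world(F);d=(P[...,:2]-o)@n;t=(P[...,:2]-np.array([.632,.0436]))@tt;z=P[...,2]
    m=(abs(t)<.04)&(d>-.0815)&(d<-.004)&(z>.034)&(z<.040)
    ds=np.arange(-.072,-.012,.006);L=[t[m&(abs(d-x)<.003)].min() for x in ds];R=[t[m&(abs(d-x)<.003)].max() for x in ds]
    print(nm,'side edges',np.polyfit(ds,L,1)[0],np.polyfit(ds,R,1)[0])
    k=(z>.024)&(z<.0335)&(abs(t)<.014)&(d<-.083)&(d>-.11)
    print(' key outer',np.percentile(d[k],[1,5]),'case z spread',[np.median(z[m&(d>u)&(d<u+.02)]) for u in(-.08,-.05,-.03)])
    r=(z>.041)&(z<.05)&(abs(t)<.12)&(d>-.01)&(d<.015)
    if r.sum()>20: print(' rail ridge slope/d',np.polyfit(t[r],d[r],1),np.percentile(d[r],[2,98]))
```

```text
top side edges -0.025897727842958105 0.0009372948391201224
 key outer [-0.0956946  -0.09521336] case z spread [np.float64(0.0360320533778845), np.float64(0.03686626746866959), np.float64(0.03727620305231985)]
 rail ridge slope/d [0.00114109 0.00298044] [5.95878924e-05 6.10709014e-03]
w side edges -0.006960257171516731 0.0022205150886125576
 key outer [-0.09519971 -0.09497537] case z spread [np.float64(0.03636533638106945), np.float64(0.037048439168924766), np.float64(0.03718630158660774)]
 rail ridge slope/d [0.00230338 0.002755  ] [-0.00013086  0.00614872]
```

Run:
```python
from plant import robot
print(robot.close_job(),robot.sense()['t'])
```

```text
the job is handed in; nothing more can be done
the job is handed in; nothing more can be done
```

The timer is against the rail and its key has been pushed and released. I handed the job in at about 27 s of the 42 s allowed.

**What I did:** I gripped the timer across its width, turned it about 5° to match the rail, and set it against the rail. With the gripper shut, I then pressed the key at about 7 N until it hit a hard stop. The force needed for "fully in" (5 N) was exceeded for roughly 0.9 s, somewhat longer than the half second asked. I then let go and lifted clear.

**Last checks:**
- **Key:** it is out again. Its outer face is 95 to 96 mm from the stop face, where 96 mm is expected with the timer flush.
- **Squareness:** three of the four measured side edges agree with the rail to within about 0.4°. One edge in the coarser top view read 1.5° off. I put that down to noise, because the close wrist view of the same edge read 0.4°.
- **Flatness:** the case top reads 36 to 37 mm high throughout, so the timer lies flat.
- **Thermometer:** its position is unchanged to within about 0.1 mm.
- **Look-alikes:** the red one, the turquoise one and the green one beside the timer had not moved in the last top view. I did not recheck the green one behind the rail.

**What went wrong:** my first push missed the key. The shut fingertips turned out to be about 9 to 11 mm behind the tool point, where I had read the description as 11 mm ahead of it. The fingers passed just over the key and pressed the end of the case at about 7 N, which only pushed the timer against the rail. I found the true tip height by touching the counter lightly at about 5 N, and the second push was correct.

The side camera was blocked by the arm at the end, so the final checks rest on the top and wrist views.

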